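Load the nut mill and hold its dial on pulse

TASK

Set the steel grinding jar upright and gently down into the square seat on the nut mill, fully home, while the mill's dial is still at off. Then turn the dial clockwise from off, past its two click positions to the sprung third (pulse) position at the end of its travel, and hold it there against its spring: the program finishes with the gripper still holding the dial at pulse. Leave everything else on the table where it stands.

Things in the scene. Friction and masses are not known exactly. Their poses are not given: they have to be found in the camera images.
- mill: Bench-top nut mill, white housing 190 mm deep (x) by 320 mm wide (y), fixed on the table; its place and yaw vary. Origin: centre of its underside on the table; front (-x) faces the robot, z up. The jar's seat is on the flat top (85 mm high) of its left (+y) half; the dial is on the control panel of its right (-y) half, which slopes 0.26 rad down towards the front. Nothing on the mill but a seated jar stands higher than 125 mm
- mill_seat (a point): Centre of the seat on the pad's top, 89 mm above the table, axes as the mill's: a black pad with a square rim open 85 by 85 mm, sides along the mill's x and y. The rim stands 18 mm above the pad and its upper 10 mm flare outward by about 7 mm as a lead-in. A splined steel coupling 10 mm high stands in the middle and goes into the hollow foot of the jar
- jar_mid (a point): Centre (75 mm above its underside) of the grinding jar: steel cup 86 mm in diameter with a black hollow square foot (80 by 80 mm, 20 mm high) and a fixed steel lid 92 mm in diameter, whose top is 119 mm above the underside, with an upright black grip bar on it; 151 mm tall overall, about 0.6 kg. Its lid, bar and foot are one piece with it. x along the grip bar, the foot's sides along x and y, z up. It fits the seat in any of the four quarter turns
- jar_foot (a point): Centre of the underside of the jar's foot; axes as the jar's
- jar_bar (a point): Centre of the jar's grip bar, 134.5 mm above the jar's underside: the bar is 60 mm long (x), 18 mm wide (y), and rises 32 mm from the lid's top (119 to 151 mm). Fingertips kept just above the lid have the bar between them
- jar: The whole jar with lid; origin at the centre of its underside
- dial_click (a joint): First part of the dial's travel, rad, growing clockwise as seen from above: 0 is off (the start), the clicks rest at 0.44 and 0.88, and it ends at 0.88. Passing a click takes about 0.1 N m
- dial_pulse (a joint): Last, sprung part of the same dial's travel, past the second click: 0 until then, growing clockwise to the stop at 0.44, which is pulse. The dial's whole angle from off is dial_click + dial_pulse, 0 to 1.32 rad. Its spring turns it back with 0.14 N m at 0 rising to 0.24 N m at the stop; let go, the dial springs back to the second click
- dial: Black grip bar of the dial, turning with it: origin on the dial's axis at the panel's face; z out of the panel along the axis (leaning 0.26 rad from vertical towards the mill's front), x along the bar towards its white pointer line. Bar 54 mm long (x), 14 mm thick (y), from 7 to 36 mm above the panel, on a flat round steel skirt 60 mm in diameter and 7 mm high. At off the pointer stands 0.66 rad counter-clockwise (seen from above) of the panel's up-slope (mill +x) direction
- dial_center (a point): Middle of the dial's grip bar on its axis, 21.5 mm out from the panel; axes as dial's
- canister_a: Bystander: round lidded steel canister 86 mm in diameter, 116 mm tall with its round knob; origin under its centre
- canister_b: Bystander: round lidded steel canister 76 mm in diameter, 102 mm tall with its round knob; origin under its centre
- bowl_small: Bystander: steel bowl 140 mm across, 55 mm high; origin under its centre
- shaker: Bystander: metal sugar shaker 60 mm in diameter, 97 mm tall; origin under its centre
- scraper: Bystander: bench scraper lying flat, 110 by 130 mm, 18 mm thick; origin under its centre
- measure: Bystander: steel measuring cup with a handle, 76 mm across, 70 mm tall; origin under its centre
- spoon: Bystander: wooden spoon 260 mm long lying flat; origin under its middle
There are look-alikes about, which are no part of the job. Leave any orange or pink look-alike of the jar alone.

How it is judged:
By the outcome, as a careful person would: the job done as asked, in the order asked, and still so for the second after the job is handed in, while the arm keeps its last pose, push and grip.
It also fails if it takes over 51 s, if anything falls off the work surface, if the arm or the gripper's body presses on something with over 40 N, if the wrist force passes 120 N, or if a joint passes its speed limit or range.

ROBOT

A 6-joint arm with a two-finger parallel gripper is mounted at the origin on the work surface. World frame = base frame: x ahead of the robot, y to its left, z up, the work surface at z = 0. Lengths are in m, angles in rad, forces in N, time in s.
With the tool pointing down it reaches from about 0.3 to 0.775 m from the base axis. Payload 14.6 kg.
Tool frame: the origin (TCP) lies at the very end of the fingers, on their centre line; the grasp point (between the pads) lies 19 mm behind it (ctrl.grasp_offset is the distance from the TCP to the grasp point, in m); x points along the fingers, y is the direction in which the jaws open and shut, and the axes are right-handed (so a half turn about x gives the same grasp; the last joint's range is limited). The gripper opens to 94 mm and grips with 3 to 60 N. Pads are 16 mm wide; open, the fingers measure 119 mm over their backs; the gripper's body (75 mm by 177 mm) begins 78 mm behind the grasp point.
Start: joints at [-1.373, 0.3, 1.521, -0, 1.321, -0.067], TCP at [0.144, -0.531, 0.205] pointing down, gripper open.
Joint ranges: [-3.03, 3.03], [-0.79, 2.21], [0.23, 2.52], [-1.04, 4.18], [0, 3.07], [-2.55, 2.55]. Speed limits (rad/s): [2.22, 2.22, 2.57, 3.14, 3.14, 3.14].

INTERFACE

Orientations are given as [roll, pitch, yaw] about the fixed x, y, z axes, in that order (R = Rz(yaw) Ry(pitch) Rx(roll)).
In Python, from station import ctrl gives the robot as it stands. The module is installed in compiled form; this text tells all that it offers.
- The arm moves only by the tool send_rows, never from a script. Its argument "rows" is a list that holds one entry, the list of rows, each a list of 4 numbers: the shift along the world's x, y, z in mm, then the turn about the world's z in rad. A call has 1 to 12 rows; each row shifts and turns the commanded pose from where the row before left it; what a row does not reach is not made up. A row lasts 1/10 s, in which the tool goes at most 50 mm and 8.59 degrees, less where a joint would pass 70% of its speed; a pose out of reach is approached as far as the arm can. A call is refused whole if a number of a shift passes 50 or a number of a turn 0.15, either way. A call with a gripper value outside its range is refused whole. "grip" is the gripper's target within -1 to 1 (shut at 1, half-way at 0, fully open at -1), set as the call begins (left out, the last holds). The fingers move at their own pace and stop on an object; "newtons" is the grip in N (left out, the last holds). Time passes only in rows, so rows that do not move let the fingers close. It gives the time, the measured TCP pose, the force and the opening at its end, in the units of the state.
- ctrl.get_obs(): the state, without advancing time (a new reading comes with each control period).
- ctrl.camera(name): name is "scene" or "top" or "wrist"; returns (picture, depth): 480x640x3 uint8, red, green, blue; 480x640 float32, m along the optical axis (not along the pixel's ray), 0 where there is no reading.
- ctrl.camera_params(name): a dict with "vertical_fov" (degrees; the focal length in pixels is half the picture's height over the tangent of half this angle, whatever the lens; pixels are square), "cx", "cy" (the principal point, pixels), "cam_to_world" (4x4, takes a point from camera to world coordinates); the wrist camera has in their place "mount" (4x4, takes a point from camera to tool coordinates, whose origin is the TCP and whose axes are the tool frame's). Camera axes: x right, y up, looking along -z (the intrinsics and any distortion apply to the point x, -y, -z); pixel columns grow to the right and rows downward; lengths in m; the calibration is good to about 2 mm. A picture is of the moment at which its call begins: read the wrist's pose just before it. camera_params takes no time and is no camera call.
- ctrl.hand_in(): hands the job in, once; it reports no verdict.
The state is a dict: "time_s": time; "qpos": joint angles; "joint_vel": joint speeds; "tau": joint torques, N m; "ee_pos": TCP position; "eef_rot": TCP orientation; "force": force on the tool from outside, world axes, zero at the start; "moment": the same for the moment, N m; "grip_width": finger opening in m.
Only numpy, scipy, OpenCV 4.12 (cv2) and the standard library are available. Lean on these libraries where they do the work, as an engineer would, in place of code of your own. Each camera call takes 0.05 s, during which the arm holds its last target.

## Working session

There is one attempt and no reset: what is moved stays moved. The work goes in short steps, Python scripts to look and compute and a tool call to move; the robot and the scene stay as the last step left them, time stands still between calls to the robot, and variables do not carry over. Pictures are saved under pics/ and viewed, and the job is handed in when it is done.

Besides the shell and the picture viewer there is one more tool, called after "Request:" by a JSON object that holds its "name" and its "arguments", one argument or row to a line. send_rows: Moves the arm, as the interface text tells. Its arguments: {"type":"object","properties":{"rows":{"type":"array"},"grip":{"type":"number"},"newtons":{"type":"number"}},"required":["rows"]}

```bash
mkdir -p pics; ls; python3 - <<'E'
from station import ctrl
import cv2,numpy as np
o=ctrl.get_obs();print(o)
for n in("scene","top","wrist"):
    p,d=ctrl.camera(n);cv2.imwrite(f"pics/{n}0.png",p[:,:,::-1]);np.save(f"pics/{n}0.npy",d)
    print(n,ctrl.camera_params(n))
E
```

```text
pics
{'time_s': 0.0, 'qpos': array([-1.37260052e+00,  3.00490602e-01,  1.52162916e+00, -1.46017778e-06,
        1.32067973e+00, -6.66003970e-02]), 'joint_vel': array([ 0.00037456,  0.00056203, -0.00123616,  0.00309583, -0.00087211,
       -0.00151847]), 'tau': array([ 3.87135791e-03, -5.31803513e+01, -3.52733946e+01,  7.10428390e-02,
        2.43738864e-02, -9.42697943e-05]), 'ee_pos': array([ 0.1438836 , -0.53055773,  0.20485529]), 'eef_rot': array([-1.63622481,  1.56958949,  1.77016441]), 'force': array([ 0.29773654,  0.22186489, -0.80630214]), 'moment': array([-0.03258481, -0.01624079, -0.04295008]), 'grip_width': 0.09417142052502454}
scene {'vertical_fov': 55.077913743177966, 'cx': 310.13235085615156, 'cy': 242.66129657209578, 'cam_to_world': array([[-0.36547302, -0.53151269,  0.76414902,  1.38683746],
       [ 0.93079959, -0.20299673,  0.30398102,  0.35128367],
       [-0.00645002,  0.82236646,  0.56892162,  0.78338315],
       [ 0.        ,  0.        ,  0.        ,  1.        ]])}
top {'vertical_fov': 54.289820600968945, 'cx': 323.0080735870778, 'cy': 235.20015864974934, 'cam_to_world': array([[-2.44751052e-02,  9.94229455e-01, -1.04445006e-01,
         3.33766115e-01],
       [-9.99669750e-01, -2.35217781e-02,  1.03497310e-02,
         1.10446756e-03],
       [ 7.83327515e-03,  1.04663823e-01,  9.94476809e-01,
         1.42917880e+00],
       [ 0.00000000e+00,  0.00000000e+00,  0.00000000e+00,
         1.00000000e+00]])}
wrist {'vertical_fov': 65.99605166856082, 'cx': 317.22964337701575, 'cy': 241.85451672763833, 'mount': array([[ 1.25771007e-03,  2.73248762e-01, -9.61942583e-01,
        -1.79079349e-01],
       [ 9.99999209e-01, -3.28306782e-04,  1.21420933e-03,
        -2.08672987e-04],
       [ 1.59689211e-05, -9.61943349e-01, -2.73248959e-01,
        -8.07710171e-02],
       [ 0.00000000e+00,  0.00000000e+00,  0.00000000e+00,
         1.00000000e+00]])}
```

View pics/top0.png

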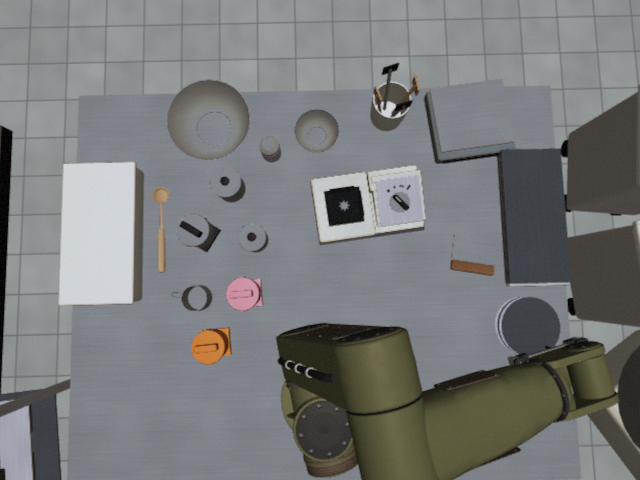

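View pics/scene0.png

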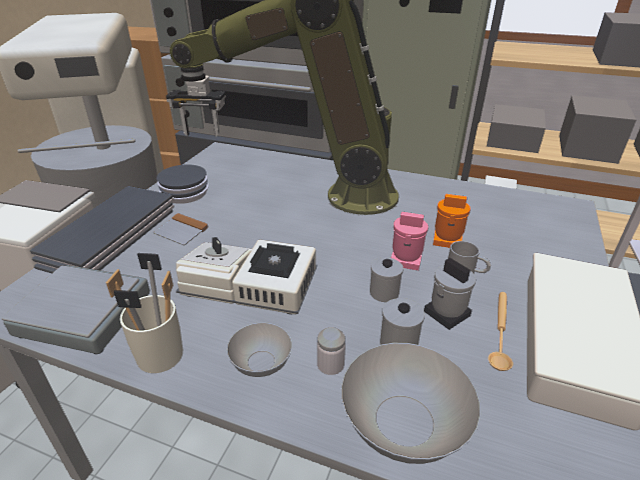

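View pics/wrist0.png

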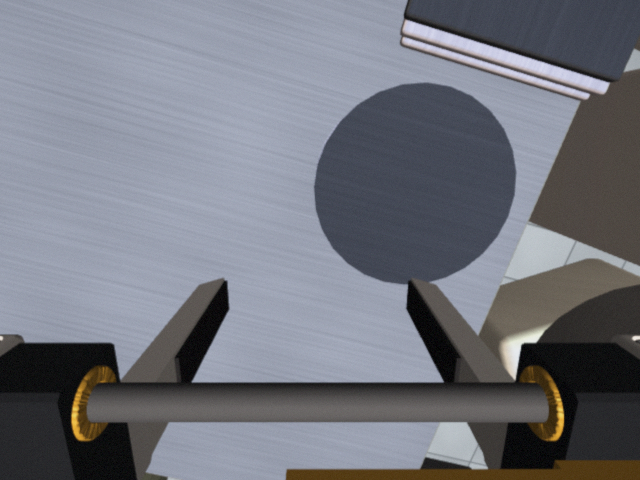

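```bash
cat > h.py <<'E'
import numpy as np,cv2
from station import ctrl
def rot(e):
    from scipy.spatial.transform import Rotation as R
    return R.from_euler('xyz',e).as_matrix()
def c2w(n,o=None):
    P=ctrl.camera_params(n)
    if n!='wrist': return P,P['cam_to_world']
    T=np.eye(4);T[:3,:3]=rot(o['eef_rot']);T[:3,3]=o['ee_pos'];return P,T@P['mount']
def rays(P,u,v):
    f=240/np.tan(np.radians(P['vertical_fov']/2))
    return np.stack([(u-P['cx'])/f,-(v-P['cy'])/f,-np.ones_like(u,dtype=float)],-1)
def cloud(P,T,d):
    v,u=np.mgrid[0:480,0:640].astype(float)
    return (rays(P,u,v)*d[...,None])@T[:3,:3].T+T[:3,3]
def px2w(P,T,u,v,z):
    r=rays(P,np.array(u,float),np.array(v,float))@T[:3,:3].T
    return T[:3,3]+r*((z-T[2,3])/r[...,2])[...,None]
E
python3 - <<'E'
from h import *
d=np.load('pics/top0.npy');im=cv2.imread('pics/top0.png')
P,T=c2w('top');c=cloud(P,T,d)
cv2.imwrite('pics/c1.png',cv2.resize(im[190:270,150:270],None,fx=6,fy=6,interpolation=cv2.INTER_CUBIC))
cv2.imwrite('pics/c2.png',cv2.resize(im[155:255,300:435],None,fx=5.5,fy=5.5,interpolation=cv2.INTER_CUBIC))
print(np.median(c[300:320,300:340-60,2]) )
def stat(m,z0,z1):
    s=np.zeros((480,640),bool);s[m]=1
    s&=(c[...,2]>z0)&(c[...,2]<z1)&(d>0);p=c[s];print(len(p),p.mean(0) if len(p) else 0)
    if len(p)>5:
        (ce,sz,an)=cv2.minAreaRect((p[:,:2]*1000).astype(np.float32));print(ce,sz,an)
J=np.s_[200:260,170:225]
stat(J,.138,.165);stat(J,.11,.13);stat(J,.01,.03)
M=np.s_[160:250,305:430]
stat(M,.075,.095);stat(M,.06,.12);stat(M,.1,.13)
print(np.round(c[195:215:3,385:415:3,2]*1000))
E
```

```text
nan
147 [0.49446886 0.35174071 0.1495545 ]
(494.9317932128906, 352.5372314453125) (60.293697357177734, 17.785518646240234) 58.0759391784668
686 [0.49375567 0.3507773  0.11785266]
(495.31048583984375, 352.6127624511719) (90.30728912353516, 91.85688781738281) 84.33637237548828
108 [0.47866222 0.32316055 0.01792031]
(480.72064208984375, 330.3116455078125) (28.76850700378418, 79.50759887695312) 57.153255462646484
4848 [ 0.57168103 -0.12646321  0.0860169 ]
(567.1931762695312, -151.3063507080078) (190.3627471923828, 321.74945068359375) 6.867653846740723
6428 [ 0.56901756 -0.14206349  0.08592106]
(567.1821899414062, -151.0410919189453) (190.52528381347656, 322.69183349609375) 7.078260898590088
409 [ 0.56473205 -0.12447898  0.1063286 ]
(579.5907592773438, -162.80490112304688) (115.1467056274414, 288.1156311035156) 11.511261940002441
[[  91.   88.   87.   88.  117.   95.   92.   89.   84.   81.]
 [  86.   89.   92.  117.  114.  117.   86.   89.   88.   84.]
 [  80.   81.   92.   85.  115.  116.  117.   87.   85.   83.]
 [  76.   82.   87.   89.   86.  110.  110.  113.   85.   78.]
 [  80.   80.   86.   86.   86.   84.  108.  118.  110.   76.]
 [  79.   80.   73.   81.   80. 1429.   79.  104.   75.   72.]
 [  73.   71.   69.   77.   71.   71.   71.   72.   73.   68.]]
  return _methods._mean(a, axis=axis, dtype=dtype,
  ret = ret.dtype.type(ret / rcount)
```

View pics/c1.png

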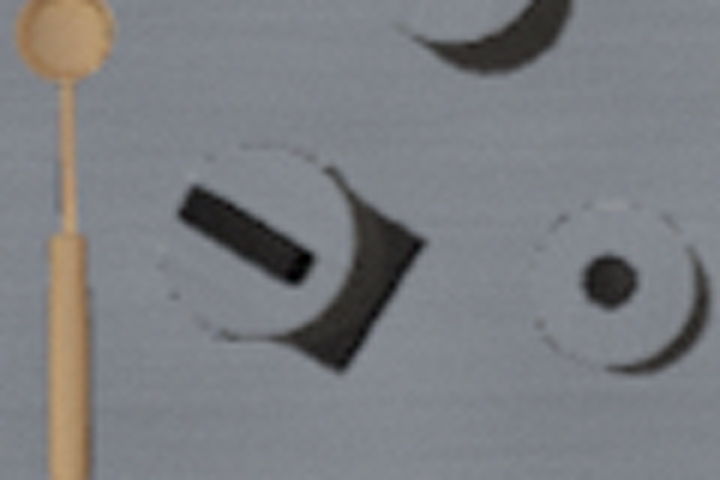

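View pics/c2.png

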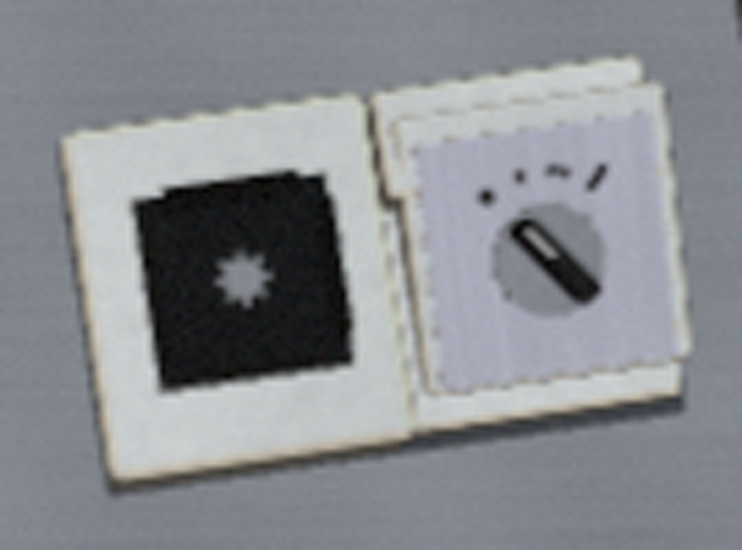

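```bash
python3 - <<'E'
from h import *
o=ctrl.get_obs();R=rot(o['eef_rot']);print(R.round(3))
print('tool y yaw deg',np.degrees(np.arctan2(R[1,1],R[0,1])))
d=np.load('pics/top0.npy');im=cv2.imread('pics/top0.png')
P,T=c2w('top')
def cr(u,v,z): return (px2w(P,T,u,v,z)*1000).round(1)
s=5.5
# dial bar ends at top ~ , pad corners
pad=[(135,203),(325,178),(352,360),(163,387)]
print('rim corners',[cr(300+x/s-.4,155+y/s-.4,.107) for x,y in pad])
print('coupling',cr(300+244/s-.4,155+279/s-.4,.099))
print('dial skirt',cr(300+551/s-.4,155+259/s-.4,.085),'bar',cr(300+556/s-.4,155+261/s-.4,.112))
E
```

```text
[[-0.     0.262 -0.965]
 [ 0.001 -0.965 -0.262]
 [-1.    -0.001 -0.   ]]
tool y yaw deg -74.83039727526231
rim corners [array([598.5, -19. , 107. ]), array([ 609.5, -118.6,  107. ]), array([ 513.3, -129.5,  107. ]), array([501.5, -31.1, 107. ])]
coupling [558.5 -75.1  99. ]
dial skirt [ 567.8 -238.9   85. ] bar [ 562.  -236.6  112. ]
```

Request:
{"name": "send_rows", "arguments": {
  "rows": [
    [[25,36,8,0.03],[25,36,8,0.03],[25,36,8,0.03],[25,36,8,0.03],[25,36,8,0.03],[25,36,8,0.03],[25,36,8,0.03],[25,36,8,0.03],[25,36,0,0.03],[25,36,0,0.03],[25,36,0,0.03],[25,36,0,0.03]]
  ]
}}

```text
time_s: 1.35
ee_pos: [0.4446, -0.097, 0.2695]
eef_rot: [1.9, 1.571, -0.616]
force: [0.1, 0.0, -0.6]
grip_width: 0.0939
```

Request:
{"name": "send_rows", "arguments": {
  "rows": [
    [[4,36,0,0.03],[4,36,0,0.03],[4,36,0,0.03],[4,36,0,0.03],[4,36,0,0.03],[4,36,0,0.03],[4,36,0,0.03],[4,36,0,0.03],[4,36,0,0.03],[4,36,0,0.03],[4,36,0,0.03],[4,36,0,0.03]]
  ]
}}

```text
time_s: 2.55
ee_pos: [0.4918, 0.3347, 0.2692]
eef_rot: [-0.297, 1.57, -2.452]
force: [0.2, -0.2, 0.3]
grip_width: 0.0939
```

Request:
{"name": "send_rows", "arguments": {
  "rows": [
    [[0,0,0,0.03],[0,0,0,0]]
  ]
}}

```text
time_s: 2.75
ee_pos: [0.4917, 0.3334, 0.2687]
eef_rot: [-0.36, 1.57, -2.485]
force: [-0.6, 0.5, 0.2]
grip_width: 0.0939
```

```bash
python3 - <<'E'
from h import *
o=ctrl.get_obs();R=rot(o['eef_rot']);print(o['ee_pos'],o['qpos'].round(3))
print('tool y yaw deg',np.degrees(np.arctan2(R[1,1],R[0,1])))
P,T=c2w('wrist',o)
p,d=ctrl.camera('wrist');cv2.imwrite('pics/w1.png',p[:,:,::-1]);np.save('pics/w1.npy',d)
c=cloud(P,T,d)
def stat(z0,z1):
    s=(c[...,2]>z0)&(c[...,2]<z1)&(d>0)&(np.hypot(c[...,0]-.495,c[...,1]-.352)<.075);p=c[s];print(len(p))
    if len(p)>5: print(cv2.minAreaRect((p[:,:2]*1000).astype(np.float32)))
stat(.146,.16);stat(.112,.123);stat(.01,.025)
E
```

```text
[0.49168287 0.33340126 0.26873279] [ 0.534  0.363  1.291 -0.     1.488  1.089]
tool y yaw deg -31.75636765230898
1530
((498.7668151855469, 356.40802001953125), (59.394386291503906, 17.277820587158203), 57.48606491088867)
6409
((498.499267578125, 356.8280334472656), (90.70696258544922, 91.26628112792969), 22.925060272216797)
225
((517.2832641601562, 385.8313293457031), (14.07969856262207, 79.53699493408203), 54.942115783691406)
```

View pics/w1.png

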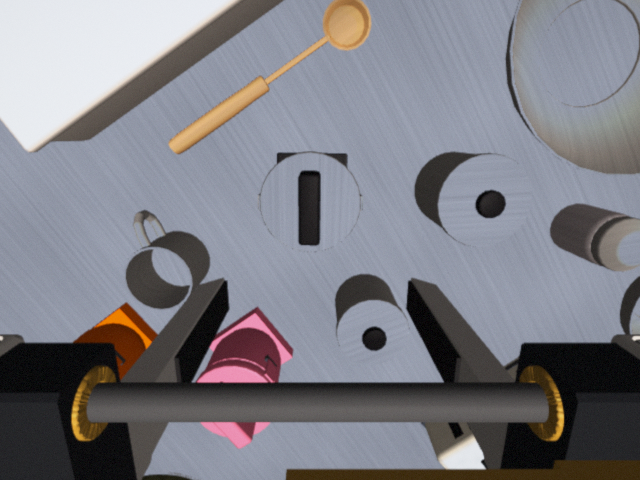

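Request:
{"name": "send_rows", "arguments": {
  "rows": [
    [[3,11,-20,-0.01],[3,11,-25,0],[0,0,-25,0],[0,0,-20,0],[0,0,-20,0],[0,0,-15,0],[0,0,-10,0],[0,0,-9,0],[0,0,0,0]]
  ]
}}

```text
time_s: 3.7
ee_pos: [0.4978, 0.3548, 0.1247]
eef_rot: [-0.428, 1.57, -2.566]
force: [0.5, -0.7, -0.5]
grip_width: 0.0939
```

```bash
python3 - <<'E'
from h import *
o=ctrl.get_obs();print(o['ee_pos'],o['force'])
p,d=ctrl.camera('wrist');cv2.imwrite('pics/w2.png',p[:,:,::-1])
E
```

```text
[0.49779883 0.35480243 0.12470968] [ 0.5123198  -0.72295429 -0.51312257]
```

View pics/w2.png

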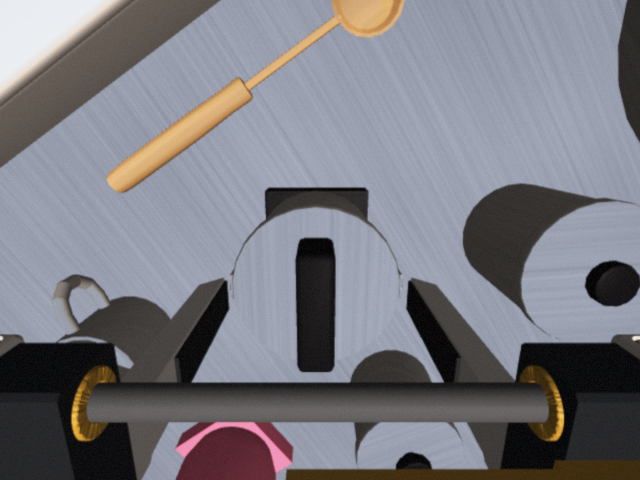

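Request:
{"name": "send_rows", "arguments": {
  "rows": [
    [[0,0,0,0],[0,0,0,0],[0,0,0,0],[0,0,0,0],[0,0,0,0],[0,0,0,0],[0,0,0,0],[0,0,0,0]]
  ],
  "grip": 1,
  "newtons": 40
}}

```text
time_s: 4.55
ee_pos: [0.4979, 0.3552, 0.1255]
eef_rot: [1.878, 1.571, -0.258]
force: [-1.3, -0.9, 0.1]
grip_width: 0.0336
```

Request:
{"name": "send_rows", "arguments": {
  "rows": [
    [[0,0,0,0],[0,0,0,0],[0,0,0,0],[0,0,0,0]]
  ]
}}

```text
time_s: 4.95
ee_pos: [0.4978, 0.3552, 0.1254]
eef_rot: [-0.863, 1.571, -2.999]
force: [-1.3, 1.0, -1.6]
grip_width: 0.0175
```

```bash
python3 - <<'E'
from h import *
o=ctrl.get_obs();print(o['ee_pos'],o['force'],o['grip_width'])
P,T=c2w('wrist',o)
p,d=ctrl.camera('wrist');cv2.imwrite('pics/w3.png',p[:,:,::-1])
c=cloud(P,T,d);R=rot(o['eef_rot'])
print('yaw',np.degrees(np.arctan2(R[1,1],R[0,1])))
s=(c[...,2]>.142)&(c[...,2]<.16)&(d>0)&(np.hypot(c[...,0]-.498,c[...,1]-.355)<.05)&(p.max(2)<60)
if s.sum()>5:
  q=(c[s]-o['ee_pos'])@R;print(s.sum(),cv2.minAreaRect((q[:,1:]*1000).astype(np.float32)))
E
```

```text
[0.49783602 0.35521375 0.12535253] [-1.33857579  1.01462666 -1.60919962] 0.017538878499512224
yaw -32.427355647995924
4769 ((0.11245250701904297, -1.6786327362060547), (20.748069763183594, 59.816959381103516), 3.004685878753662)
```

View pics/w3.png

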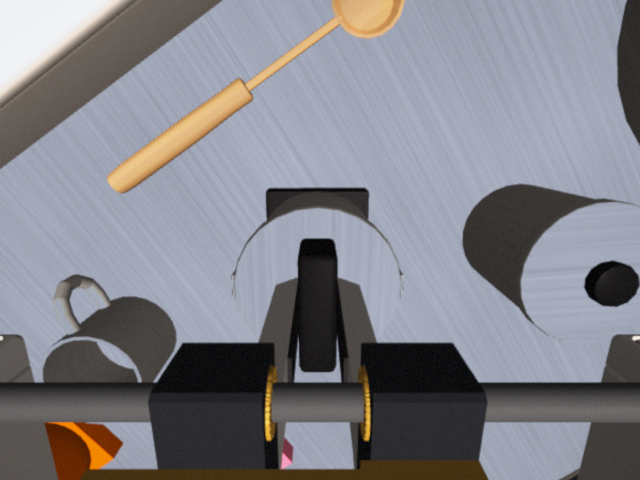

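Request:
{"name": "send_rows", "arguments": {
  "rows": [
    [[0,0,10,0],[0,0,20,0],[0,0,30,0],[0,0,40,0],[0,0,40,0],[0,0,35,0],[0,-20,5,-0.03],[-3,-30,0,-0.06],[-4,-30,0,-0.06],[-4,-30,0,-0.06],[-4,-30,0,-0.06],[-4,-30,0,-0.06]]
  ]
}}

```text
time_s: 6.2
ee_pos: [0.478, 0.1832, 0.3045]
eef_rot: [-0.227, 1.569, -2.697]
force: [-0.1, 0.5, -7.1]
grip_width: 0.0179
```

Request:
{"name": "send_rows", "arguments": {
  "rows": [
    [[-6,-30,0,-0.06],[-6,-30,0,-0.06],[-6,-30,0,-0.06],[-6,-30,0,-0.06],[-6,-30,0,-0.06],[-6,-30,0,-0.06],[-6,-30,0,-0.06],[-6,-30,0,-0.06],[0,-15,0,-0.07],[0,-5,0,0],[0,0,0,0],[0,0,0,0]]
  ]
}}

```text
time_s: 7.4
ee_pos: [0.4307, -0.0743, 0.3051]
eef_rot: [-0.621, 1.57, 2.647]
force: [-0.2, 0.1, -6.9]
grip_width: 0.0176
```

```bash
python3 - <<'E'
from h import *
o=ctrl.get_obs();print(o['ee_pos'],o['force'],o['grip_width'],o['time_s'])
P,T=c2w('wrist',o)
p,d=ctrl.camera('wrist');cv2.imwrite('pics/w4.png',p[:,:,::-1]);np.save('pics/w4.npy',d)
t,dt=ctrl.camera('top');cv2.imwrite('pics/t4.png',t[:,:,::-1]);np.save('pics/t4.npy',dt)
R=rot(o['eef_rot']);np.savez('pics/o4.npz',pos=o['ee_pos'],eul=o['eef_rot'])
print('yaw',np.degrees(np.arctan2(R[1,1],R[0,1])))
E
```

```text
[ 0.43071292 -0.07432217  0.30511453] [-0.2478592   0.14714378 -6.85461758] 0.017592645749115166 7.4
yaw -82.76300582198202
```

View pics/w4.png

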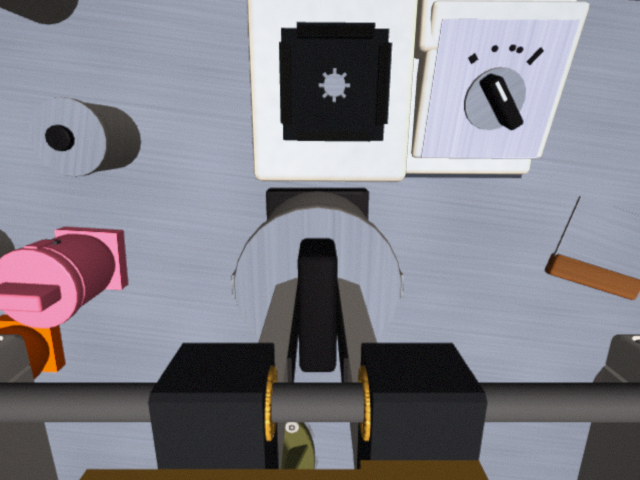

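View pics/t4.png

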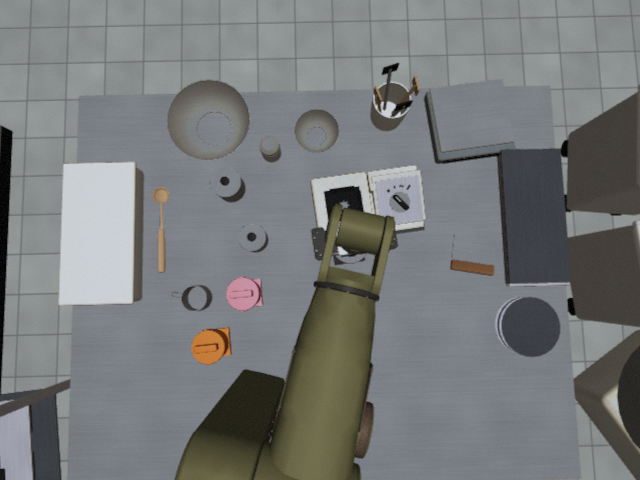

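```bash
python3 - <<'E'
from h import *
z=np.load('pics/o4.npz');o=dict(ee_pos=z['pos'],eef_rot=z['eul'])
P,T=c2w('wrist',o);d=np.load('pics/w4.npy');im=cv2.imread('pics/w4.png')
c=cloud(P,T,d)
print('z at coupling,pad,white',c[85,334],c[60,300,2],c[165,340,2])
print('coupling',px2w(P,T,[334.],[85.],.099)*1000)
cv2.imwrite('pics/c4.png',cv2.resize(im[0:190,240:420],None,fx=4,fy=4,interpolation=cv2.INTER_CUBIC))
cv2.imwrite('pics/c5.png',cv2.resize(im[0:190,410:590],None,fx=4,fy=4,interpolation=cv2.INTER_CUBIC))
# held foot, lid, bar
R=rot(o['eef_rot'])
q=(c-o['ee_pos'])@R  # tool coords
ok=(d>0)&(im.max(2)<70)
s=ok&(q[...,0]<-.02)&(q[...,0]>-.035)&(abs(q[...,1])<.03)&(abs(q[...,2])<.04)
print('bar',s.sum(),cv2.minAreaRect((q[s][:,1:]*1000).astype(np.float32)))
s=(d>0)&(abs(q[...,0]-.0055)<.008)&(abs(q[...,1])<.06)&(q[...,2]<.06)&(q[...,2]>-.06)&(im.min(2)>70)
print('lid',s.sum(),cv2.minEnclosingCircle((q[s][:,1:]*1000).astype(np.float32)), np.median(q[s][:,0]))
s=(d>0)&(q[...,0]>.08)&(q[...,0]<.13)&(abs(q[...,1])<.06)&(q[...,2]>-.06)
print('foot',s.sum(),cv2.minAreaRect((q[s][:,1:]*1000).astype(np.float32)))
# coupling estimate in tool axes
print('yaw mill from rect')
s=(d>0)&(abs(c[...,2]-.085)<.004)&(im.min(2)>150)&(np.indices(d.shape)[1]<412)
print(cv2.minAreaRect((c[s][:,:2]*1000).astype(np.float32)))
s=(d>0)&(abs(c[...,2]-.107)<.006)&(im.max(2)<80)&(np.indices(d.shape)[1]<400)&(np.indices(d.shape)[0]<150)
print('rim',s.sum(),cv2.minAreaRect((c[s][:,:2]*1000).astype(np.float32)))
E
```

```text
z at coupling,pad,white [ 0.56028428 -0.07324179  0.09976989] 0.08722581720765088 0.08529902544386025
coupling [[560.38324754 -73.26056251  99.        ]]
bar 4704 ((-0.11856555938720703, -1.2649974822998047), (60.139991760253906, 20.747346878051758), 87.56893920898438)
lid 11412 ((-0.4118865430355072, 0.23292545974254608), 47.8524169921875) 0.006531122628277732
foot 1296 ((-0.819732666015625, -31.863061904907227), (24.311763763427734, 79.86251068115234), 89.52700805664062)
yaw mill from rect
((538.45166015625, 43.671783447265625), (170.0740509033203, 394.6202697753906), 6.895786762237549)
rim 2772 ((542.4191284179688, 43.559814453125), (104.94960021972656, 341.4007568359375), 8.870553016662598)
```

View pics/c4.png

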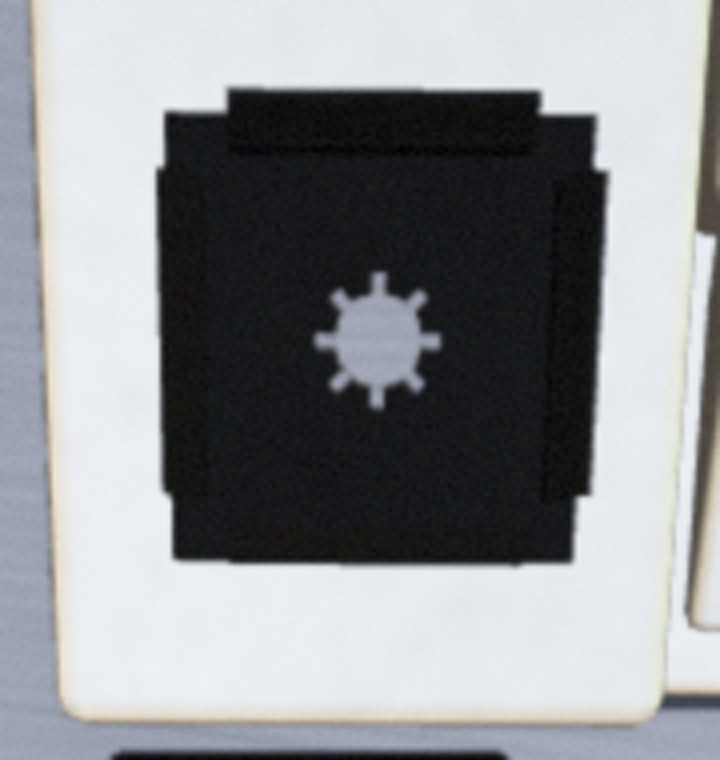

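View pics/c5.png

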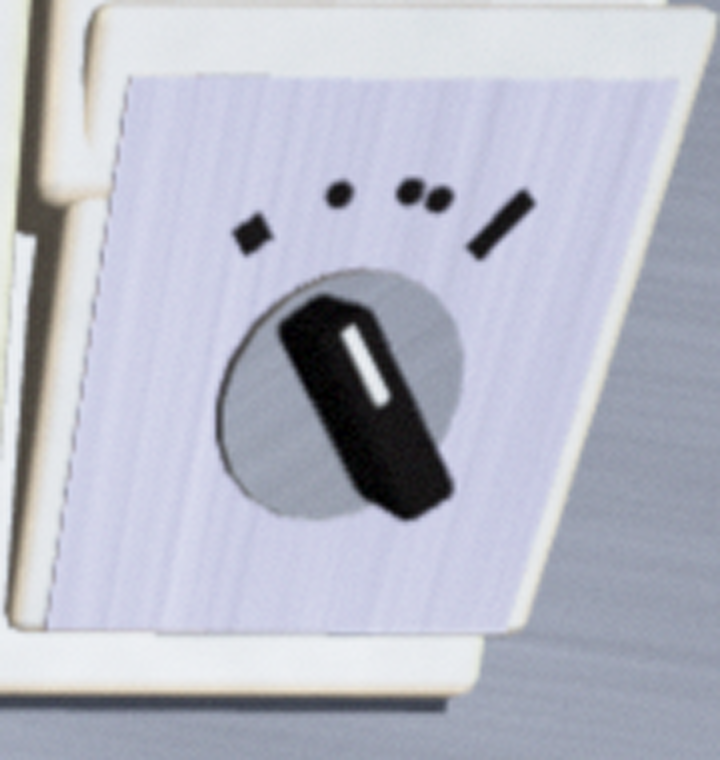

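Request:
{"name": "send_rows", "arguments": {
  "rows": [
    [[20,0,0,0],[30,0.5,0,0],[30,0,0,0],[28,0,0,0],[20,0,0,0],[0,0,-20,0],[0,0,-20,0],[0,0,-15,0],[0,0,-5,0],[0,0,0,0],[0,0,0,0]]
  ]
}}

```text
time_s: 8.6
ee_pos: [0.5593, -0.0741, 0.2463]
eef_rot: [2.824, 1.57, -0.192]
force: [0.3, 0.2, -6.1]
grip_width: 0.0176
```

```bash
python3 - <<'E'
from h import *
o=ctrl.get_obs();print(o['ee_pos'],o['force'],o['moment'],o['qpos'])
for n in('wrist','scene'):
  p,d=ctrl.camera(n);cv2.imwrite(f'pics/{n}5.png',p[:,:,::-1])
  if n=='scene': cv2.imwrite('pics/s5c.png',cv2.resize(p[130:320,160:360,::-1],None,fx=4,fy=3.15*4/3.15,interpolation=cv2.INTER_CUBIC)[:600])
E
```

```text
[ 0.55925166 -0.07411375  0.24634263] [ 0.34860658  0.19345847 -6.08151123] [-0.00089944 -0.02130193 -0.03358863] [-1.96680862e-01  3.03316287e-01  1.42147877e+00  5.34235716e-06
  1.41561803e+00  1.24878842e+00]
```

View pics/wrist5.png

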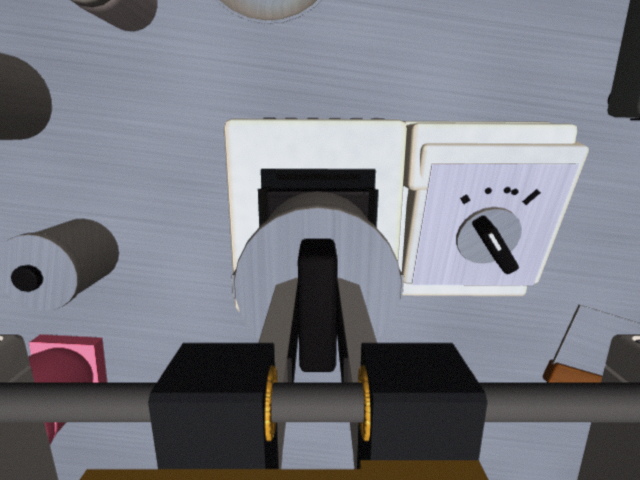

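View pics/s5c.png

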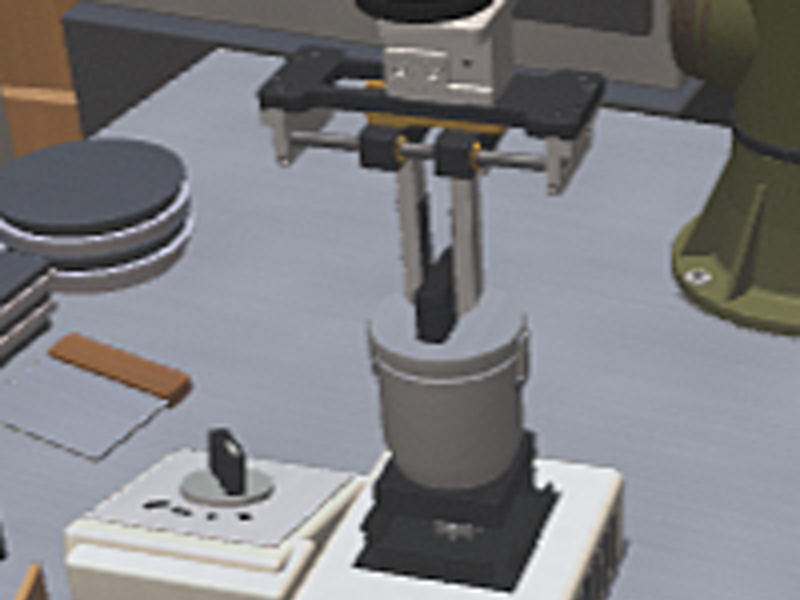

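Request:
{"name": "send_rows", "arguments": {
  "rows": [
    [[0,0,-6,0],[0,0,-5,0],[0,0,-4,0],[0,0,-3,0],[0,0,-3,0],[0,0,0,0]]
  ]
}}

```text
time_s: 9.3
ee_pos: [0.5588, -0.0743, 0.224]
eef_rot: [-0.332, 1.57, 2.935]
force: [0.6, -0.3, -6.3]
grip_width: 0.0176
```

```bash
python3 - <<'E'
from h import *
o=ctrl.get_obs();print(o['ee_pos'],o['force'],o['moment'])
E
```

```text
[ 0.55880421 -0.07432503  0.22399324] [ 0.56012226 -0.29101328 -6.29400975] [-0.02153132  0.03005798 -0.00990242]
```

Request:
{"name": "send_rows", "arguments": {
  "rows": [
    [[0,0,-2,0],[0,0,-2,0],[0,0,-2,0],[0,0,0,0]]
  ]
}}

```text
time_s: 9.7
ee_pos: [0.5588, -0.0743, 0.2181]
eef_rot: [-0.283, 1.57, 2.983]
force: [-0.8, 0.2, -6.4]
grip_width: 0.0179
```

Request:
{"name": "send_rows", "arguments": {
  "rows": [
    [[0,0,-1,0],[0,0,-1,0],[0,0,-1,0],[0,0,0,0]]
  ]
}}

```text
time_s: 10.1
ee_pos: [0.5589, -0.0743, 0.2153]
eef_rot: [-0.384, 1.571, 2.882]
force: [-0.1, 0.2, -6.1]
grip_width: 0.0178
```

Request:
{"name": "send_rows", "arguments": {
  "rows": [
    [[0,0,-0.5,0],[0,0,-0.5,0],[0,0,-0.5,0],[0,0,0,0]]
  ]
}}

```text
time_s: 10.5
ee_pos: [0.559, -0.0743, 0.2143]
eef_rot: [2.81, 1.57, -0.207]
force: [-1.4, 0.2, -2.0]
grip_width: 0.0173
```

Request:
{"name": "send_rows", "arguments": {
  "rows": [
    [[0,0,-0.5,0],[0,0,0,0]]
  ]
}}

```text
time_s: 10.7
ee_pos: [0.5591, -0.0744, 0.2143]
eef_rot: [2.828, 1.57, -0.189]
force: [-4.6, 1.5, 5.9]
grip_width: 0.0176
```

```bash
python3 - <<'E'
from h import *
o=ctrl.get_obs();print(o['ee_pos'],o['force'],o['moment'])
p,d=ctrl.camera('scene');cv2.imwrite('pics/s6c.png',cv2.resize(p[170:320,160:360,::-1],None,fx=4,fy=4,interpolation=cv2.INTER_CUBIC)[:600])
E
```

```text
[ 0.55907043 -0.07435465  0.21428215] [-4.62049233  1.48900079  5.93975057] [0.12929271 0.80524918 0.05682518]
```

View pics/s6c.png

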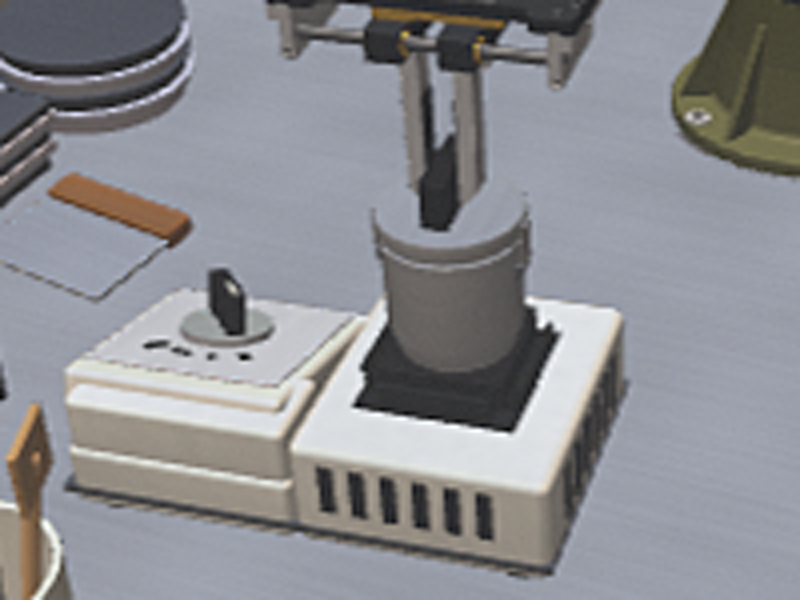

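Request:
{"name": "send_rows", "arguments": {
  "rows": [
    [[0,0,0.5,0],[0,0,0,0],[0,0,0,0],[0,0,0,0],[0,0,0,0],[0,0,0,0]]
  ],
  "grip": 0
}}

```text
time_s: 11.35
ee_pos: [0.559, -0.0743, 0.2139]
eef_rot: [0.048, 1.571, -2.968]
force: [0.9, -0.1, 0.1]
grip_width: 0.0471
```

Request:
{"name": "send_rows", "arguments": {
  "rows": [
    [[0,0,10,0],[0,0,20,0],[0,0,30,0],[0,0,30,0],[-30,-20,0,0],[-40,-20,0,0],[-40,-30,0,0],[-20,-30,0,0],[0,-20,0,0],[0,0,0,0],[0,0,0,0]]
  ]
}}

```text
time_s: 12.45
ee_pos: [0.429, -0.1941, 0.3044]
eef_rot: [3.048, 1.57, 0.03]
force: [0.3, 0.6, 0.3]
grip_width: 0.0471
```

```bash
python3 - <<'E'
from h import *
o=ctrl.get_obs();print(o['ee_pos'],o['force'],o['grip_width'])
np.savez('pics/o7.npz',pos=o['ee_pos'],eul=o['eef_rot'])
P,T=c2w('wrist',o)
p,d=ctrl.camera('wrist');cv2.imwrite('pics/w7.png',p[:,:,::-1]);np.save('pics/w7.npy',d)
t,dt=ctrl.camera('top');cv2.imwrite('pics/t7.png',t[:,:,::-1]);np.save('pics/t7.npy',dt)
c=cloud(P,T,d)
for z0,z1 in((.233,.25),(.2,.215)):
    s=(c[...,2]>z0)&(c[...,2]<z1)&(d>0)&(np.hypot(c[...,0]-.559,c[...,1]+.074)<.06);q=c[s]
    if len(q)>5: print(len(q),np.median(q[:,2]),q[:,2].min(),cv2.minAreaRect((q[:,:2]*1000).astype(np.float32)))
    if len(q)>5 and z0<.21:
        A=np.c_[q[:,:2],np.ones(len(q))];print('plane',np.linalg.lstsq(A,q[:,2],rcond=None)[0])
E
```

```text
[ 0.42901964 -0.19413973  0.30435585] [0.3270045  0.55605067 0.33986604] 0.04709012956416681
2604 0.23957990575578594 0.23300701317106975 ((551.9154052734375, -75.34523010253906), (44.39759063720703, 18.403553009033203), 7.200357437133789)
9322 0.2078233415541833 0.2000077528780087 ((548.7573852539062, -75.4918212890625), (69.00443267822266, 95.29393005371094), 8.176791191101074)
plane [0.00567655 0.00994384 0.20543338]
```

View pics/w7.png

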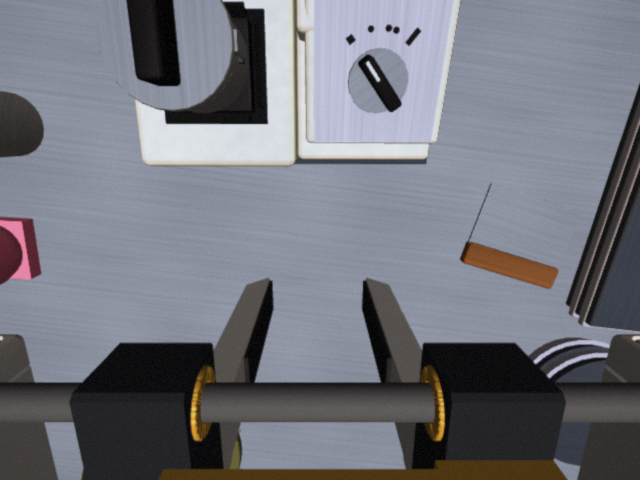

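```bash
python3 - <<'E'
from h import *
z=np.load('pics/o7.npz');o=dict(ee_pos=z['pos'],eef_rot=z['eul'])
for n,f,i in(('wrist','w7','w7'),('top','t7','t7')):
    P,T=c2w(n,o);d=np.load(f'pics/{f}.npy');im=cv2.imread(f'pics/{i}.png').astype(int);c=cloud(P,T,d)
    near=(d>0)&(np.hypot(c[...,0]-.565,c[...,1]+.238)<.075)&(c[...,2]>.05)&(c[...,2]<.13)
    pan=near&(im[...,0]>im[...,1]+8)&(im.min(2)>120)
    q=c[pan];
    for k in range(3):
        A=np.c_[q[:,:2],np.ones(len(q))];s=np.linalg.lstsq(A,q[:,2],rcond=None)[0];r=q[:,2]-A@s;q=q[abs(r)<2.5*r.std()+1e-4]
    nrm=np.array([-s[0],-s[1],1]);nrm/=np.linalg.norm(nrm)
    print(n,len(q),'plane',s,'tilt',np.arccos(nrm[2]),'dir deg',np.degrees(np.arctan2(s[1],s[0])))
    h=(c[...,2]-c[...,0]*s[0]-c[...,1]*s[1]-s[2])*nrm[2]
    bar=near&(h>.030)&(h<.042)&(np.hypot(c[...,0]-.56,c[...,1]+.238)<.05)
    b=c[bar]; print('bar',len(b),b.mean(0),np.median(h[bar]),'h')
    if len(b)>8:
        r=cv2.minAreaRect((b[:,:2]*1000).astype(np.float32));print(r)
        top=np.array([r[0][0]/1e3,r[0][1]/1e3,0]);top[2]=s[0]*top[0]+s[1]*top[1]+s[2]+.036/nrm[2]
        print('center pt',top-nrm*.0145,'panel axis pt',top-nrm*.036)
    sk=near&(h>.004)&(h<.011)&(im.max(2)>90)&(abs(im[...,0]-im[...,2])<25)
    print('skirt',sk.sum(),cv2.minAreaRect((c[sk][:,:2]*1000).astype(np.float32)))
    u=im
I=cv2.imread('pics/w7.png');cv2.imwrite('pics/c7.png',cv2.resize(I[20:150,300:460],None,fx=5,fy=5-.4,interpolation=cv2.INTER_CUBIC))
E
```

```text
wrist 13160 plane [ 0.26379123  0.0328258  -0.06304362] tilt 0.25981717232819723 dir deg 7.093341294877167
bar 934 [ 0.56328199 -0.23588735  0.11449748] 0.035622537778150526 h
((563.2499389648438, -236.5579833984375), (53.31618881225586, 14.353034019470215), 45.506656646728516)
center pt [ 0.56694653 -0.23609798  0.10100846] panel axis pt [ 0.57242769 -0.23541592  0.08023007]
skirt 2068 ((577.7048950195312, -234.17367553710938), (74.85615539550781, 58.67513656616211), 13.21866512298584)
top 985 plane [ 0.26273343  0.03164753 -0.06169098] tilt 0.2587024239904706 dir deg 6.868465561851118
bar 50 [ 0.56819903 -0.2299002   0.1172759 ] 0.036074070287276466 h
((568.4570922851562, -229.63392639160156), (28.342960357666016, 12.087235450744629), 45.31086349487305)
center pt [ 0.57213995 -0.22919031  0.1036161 ] panel axis pt [ 0.57760075 -0.22853253  0.08283156]
skirt 209 ((579.7696533203125, -236.85247802734375), (107.8011245727539, 129.6787567138672), 18.50022315979004)
```

View pics/c7.png

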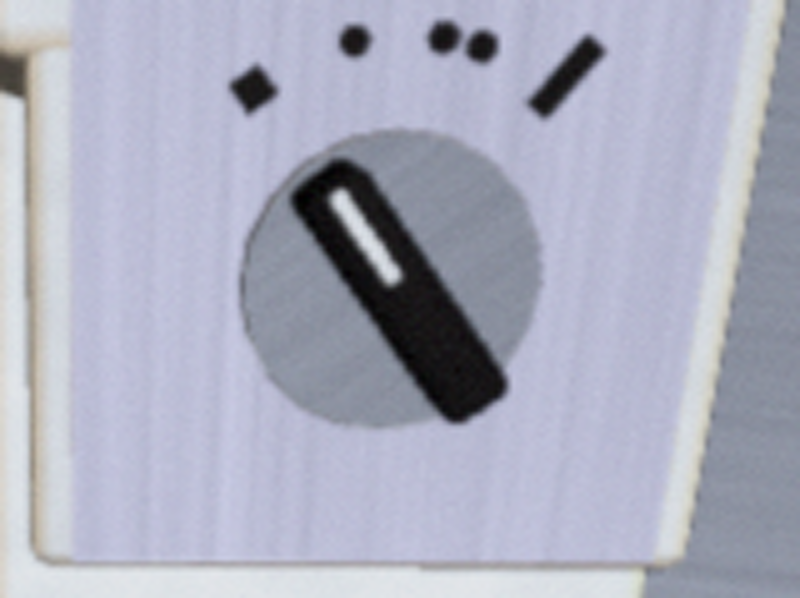

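Request:
{"name": "send_rows", "arguments": {
  "rows": [
    [[20,-8,0,0.1],[30,-9,0,0.12],[30,-9,0,0.12],[30,-9,0,0.12],[27.5,-7.3,0,0.12],[0,0,-30,0.088],[0,0,-40,0],[0,0,-40,0],[0,0,-30,0],[0,0,0,0],[0,0,0,0]]
  ]
}}

```text
time_s: 13.65
ee_pos: [0.567, -0.236, 0.1651]
eef_rot: [1.979, 1.57, -0.368]
force: [0.2, 0.2, 0.4]
grip_width: 0.0469
```

```bash
python3 - <<'E'
from h import *
o=ctrl.get_obs();print(o['ee_pos'],o['force'],o['grip_width'],o['time_s']);R=rot(o['eef_rot'])
print('yaw',np.degrees(np.arctan2(R[1,1],R[0,1])))
P,T=c2w('wrist',o)
p,d=ctrl.camera('wrist');cv2.imwrite('pics/w8.png',p[:,:,::-1])
c=cloud(P,T,d);s=np.array([.2638,.0328,-.063])
h=(c[...,2]-c[...,0]*s[0]-c[...,1]*s[1]-s[2])*.9664
b=(d>0)&(h>.030)&(h<.042)&(np.hypot(c[...,0]-.563,c[...,1]+.237)<.04)
print(b.sum(),cv2.minAreaRect((c[b][:,:2]*1000).astype(np.float32)))
E
```

```text
[ 0.56704876 -0.23602794  0.16505888] [0.20922774 0.15570578 0.38563552] 0.046923601520299035 13.65
yaw -44.521329222891836
1499 ((563.4845581054688, -236.4206085205078), (53.816349029541016, 13.934730529785156), 45.880455017089844)
```

View pics/w8.png

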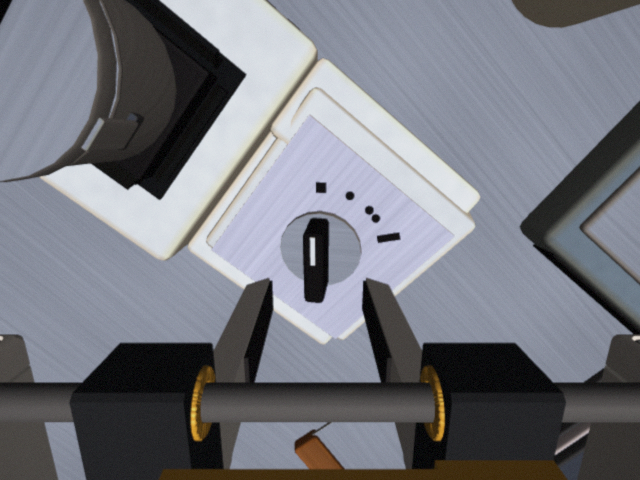

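Request:
{"name": "send_rows", "arguments": {
  "rows": [
    [[0,0,-20,0],[0,0,-20,0],[0,0,-15,0],[0,0,-8,0],[0,0,-4,0],[0,0,0,0]]
  ]
}}

```text
time_s: 14.3
ee_pos: [0.5667, -0.2367, 0.0973]
eef_rot: [1.921, 1.57, -0.428]
force: [0.5, 0.1, 0.2]
grip_width: 0.0471
```

Request:
{"name": "send_rows", "arguments": {
  "rows": [
    [[0,0,0,0],[0,0,0,0],[0,0,0,0],[0,0,0,0],[0,0,0,0],[0,0,0,0],[0,0,0,0],[0,0,0,0]]
  ],
  "grip": 1,
  "newtons": 30
}}

```text
time_s: 15.1
ee_pos: [0.566, -0.236, 0.0973]
eef_rot: [-1.507, 1.569, 2.427]
force: [-6.5, 6.0, 6.0]
grip_width: 0.015
```

```bash
cat > st.py <<'E'
from h import *
import sys
o=ctrl.get_obs();print(o['ee_pos'].round(4),o['force'].round(1),o['moment'].round(3),o['grip_width'],o['time_s']);R=rot(o['eef_rot'])
print('yaw',np.degrees(np.arctan2(R[1,1],R[0,1])),o['qpos'].round(3))
n=sys.argv[1]
p,d=ctrl.camera('wrist');cv2.imwrite(f'pics/w{n}.png',p[:,:,::-1])
p,d=ctrl.camera('scene');cv2.imwrite(f'pics/s{n}.png',cv2.resize(p[180:310,160:330,::-1],None,fx=4.5,fy=4.5,interpolation=cv2.INTER_CUBIC))
E
python3 st.py 9
```

```text
[ 0.566  -0.236   0.0973] [-6.5  6.   6. ] [ 0.845  1.017 -0.081] 0.015038066845187787 15.1
yaw -44.56566176077422 [-4.550e-01  5.420e-01  1.441e+00  1.000e-03  1.161e+00  3.230e-01]
```

View pics/w9.png

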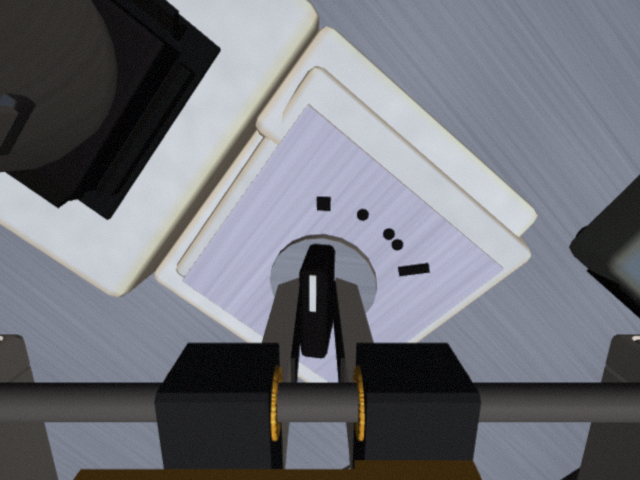

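View pics/s9.png

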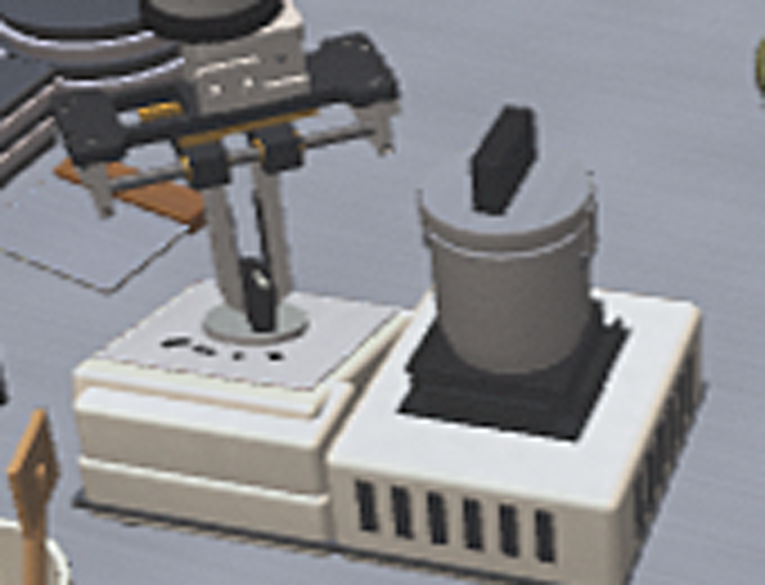

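Request:
{"name": "send_rows", "arguments": {
  "rows": [
    [[0,0,0,0],[0,0,0,-0.08],[0,0,0,-0.08],[0,0,0,-0.08],[0,0,0,-0.08],[0,0,0,-0.08],[0,0,0,-0.08],[0,0,0,0]]
  ],
  "newtons": 50
}}

```text
time_s: 16.0
ee_pos: [0.5665, -0.2372, 0.0977]
eef_rot: [1.886, 1.569, -0.944]
force: [-3.2, -3.1, 4.7]
grip_width: 0.0136
```

```bash
python3 st.py 10
```

```text
[ 0.5665 -0.2372  0.0977] [-3.2 -3.1  4.7] [-0.69   0.361 -0.001] 0.013636343331803871 16.0
yaw -72.16441511313673 [-4.560e-01  5.420e-01  1.440e+00 -1.000e-03  1.159e+00  8.040e-01]
```

View pics/w10.png

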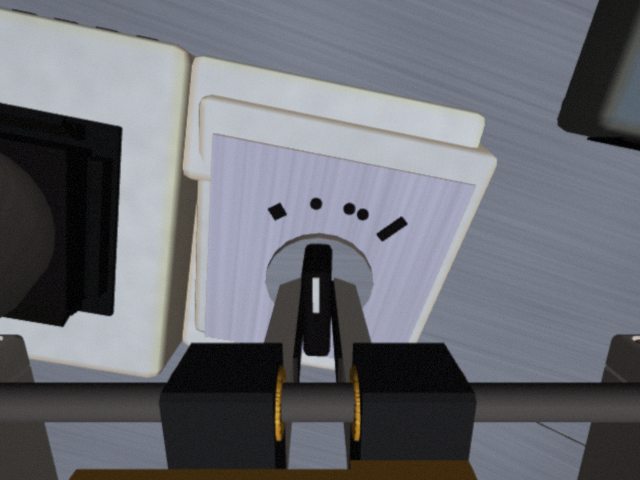

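Dial follows and the pointer is at the first click (dot at 316,203). Continuing.

Request:
{"name": "send_rows", "arguments": {
  "rows": [
    [[0,0,0,-0.08],[0,0,0,-0.08],[0,0,0,-0.08],[0,0,0,-0.08],[0,0,0,-0.08],[0,0,0,-0.08],[0,0,0,-0.08],[0,0,0,-0.08],[0,0,0,0]]
  ]
}}

```text
time_s: 17.0
ee_pos: [0.5666, -0.2378, 0.0973]
eef_rot: [2.433, 1.569, -1.037]
force: [-1.5, -9.0, 2.6]
grip_width: 0.0139
```

```bash
python3 st.py 11
```

```text
[ 0.5666 -0.2378  0.0973] [-1.5 -9.   2.6] [-0.887 -0.233  0.473] 0.013941658287787083 17.0
yaw -108.77373346381734 [-4.560e-01  5.430e-01  1.439e+00 -1.000e-03  1.158e+00  1.443e+00]
```

View pics/w11.png

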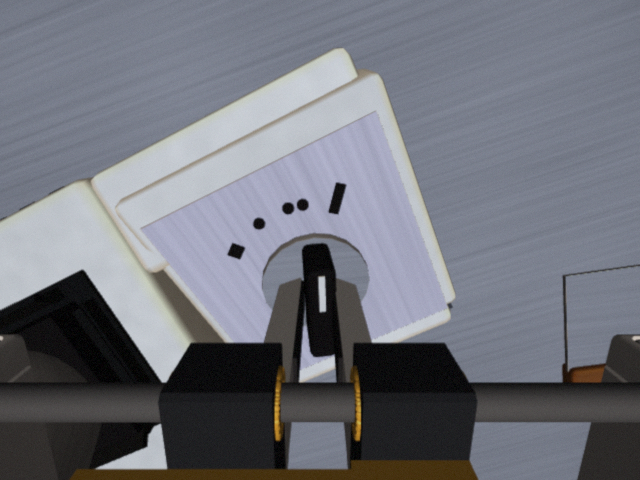

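Request:
{"name": "send_rows", "arguments": {
  "rows": [
    [[0,-0.5,0,-0.06],[0,-0.5,0,-0.06],[0,0,0,-0.06],[0,0,0,-0.05],[0,0,0,0],[0,0,0,0]]
  ]
}}

```text
time_s: 17.7
ee_pos: [0.5666, -0.2385, 0.0971]
eef_rot: [2.818, 1.569, -0.878]
force: [0.1, -7.4, 0.1]
grip_width: 0.0147
```

```bash
python3 st.py 12
```

```text
[ 0.5666 -0.2385  0.0971] [ 0.1 -7.4  0.1] [-0.389 -0.409  0.504] 0.014695933982480765 17.7
yaw -121.78753434510173 [-4.580e-01  5.440e-01  1.438e+00 -1.000e-03  1.158e+00  1.668e+00]
```

View pics/w12.png

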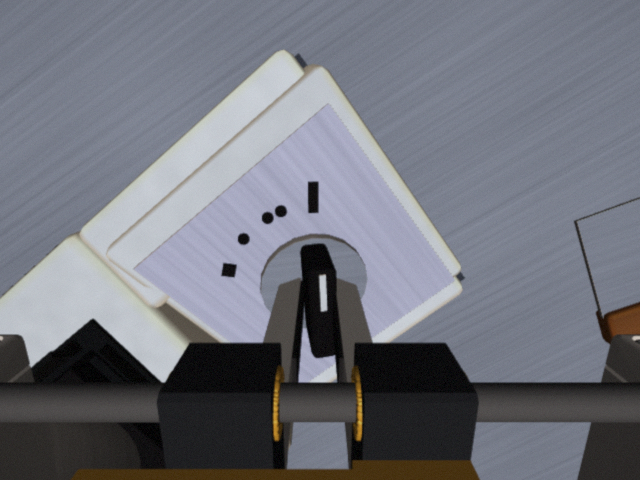

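Request:
{"name": "send_rows", "arguments": {
  "rows": [
    [[0,-0.5,0,-0.05],[0,0,0,-0.04],[0,0,0,0],[0,0,0,0]]
  ]
}}

```text
time_s: 18.2
ee_pos: [0.5663, -0.2387, 0.0972]
eef_rot: [2.378, 1.57, -1.408]
force: [-2.9, -5.8, 2.3]
grip_width: 0.015
```

```bash
python3 st.py 13
```

```text
[ 0.5663 -0.2387  0.0972] [-2.9 -5.8  2.3] [-0.195  0.142  0.666] 0.015037449621382088 18.2
yaw -126.91849318905804 [-4.580e-01  5.440e-01  1.438e+00 -1.000e-03  1.159e+00  1.757e+00]
```

View pics/w13.png

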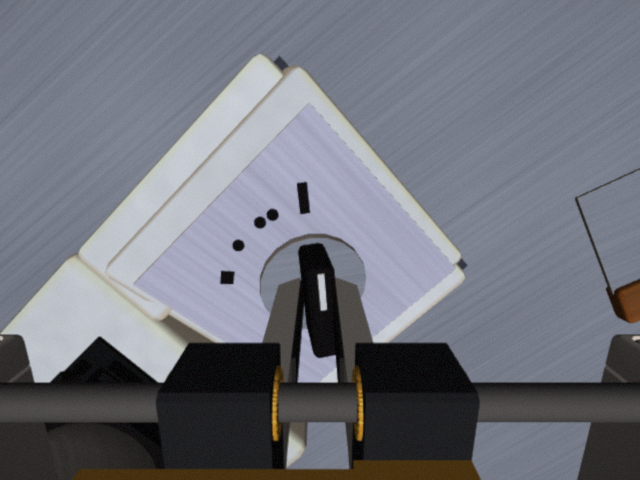

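```bash
python3 - <<'E'
from h import *
o=ctrl.get_obs();print(o['time_s'])
P,T=c2w('wrist',o);p,d=ctrl.camera('wrist');c=cloud(P,T,d);s=np.array([.2638,.0328,-.063])
h=(c[...,2]-c[...,0]*s[0]-c[...,1]*s[1]-s[2])*.9664
n=np.array([-.2638,-.0328,1]);n/=np.linalg.norm(n)
e1=np.array([np.cos(.1235),np.sin(.1235),0]);e1-=n*(e1@n);e1/=np.linalg.norm(e1);e2=np.cross(n,e1)
b=(d>0)&(abs(h-.036)<.0025)&(p.max(2)<70)&(np.hypot(c[...,0]-.563,c[...,1]+.237)<.035)
q=np.c_[c[b]@e1,c[b]@e2]*1000
print(b.sum(),cv2.minAreaRect(q.astype(np.float32)))
w=(d>0)&(abs(h-.036)<.004)&(p.min(2)>170)&(np.hypot(c[...,0]-.563,c[...,1]+.237)<.035)
q=np.c_[c[w]@e1,c[w]@e2]*1000;print(w.sum(),cv2.minAreaRect(q.astype(np.float32)))
vx,vy=cv2.fitLine(q.astype(np.float32),2,0,.01,.01)[:2].ravel();print('pointer rad from upslope',np.arctan(vy/vx))
cv2.imwrite('pics/c14.png',cv2.resize(p[160:380,220:420,::-1],None,fx=2.7,fy=2.7,interpolation=cv2.INTER_CUBIC))
E
```

```text
18.3
1939 ((541.9181518554688, -304.5303955078125), (18.623577117919922, 53.696311950683594), 53.484615325927734)
177 ((551.8634643554688, -314.9071350097656), (2.4604477882385254, 19.5822696685791), 51.580963134765625)
pointer rad from upslope -0.67609346
```

View pics/c14.png

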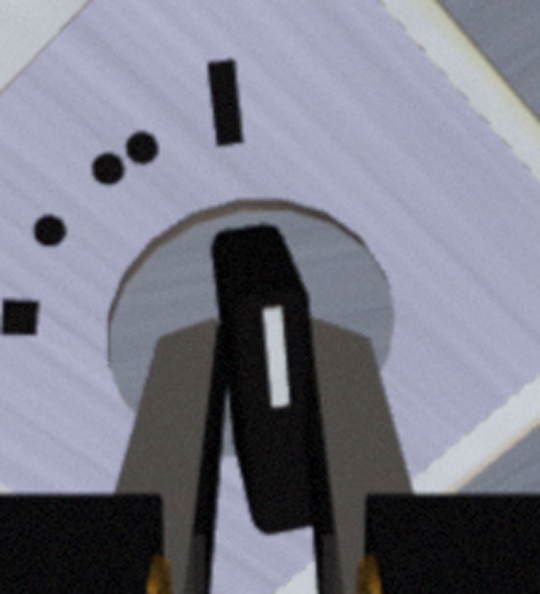

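Request:
{"name": "send_rows", "arguments": {
  "rows": [
    [[0,0,0,-0.03],[0,0,0,0],[0,0,0,0],[0,0,0,0],[0,0,0,0],[0,0,0,0]]
  ]
}}

```text
time_s: 18.95
ee_pos: [0.5663, -0.2387, 0.0972]
eef_rot: [2.207, 1.57, -1.608]
force: [-3.4, -4.6, 3.9]
grip_width: 0.0151
```

```bash
cat > m.py <<'E'
from h import *
o=ctrl.get_obs();print(o['time_s'],o['force'].round(1),o['moment'].round(3),o['grip_width'],o['joint_vel'].round(3))
P,T=c2w('wrist',o);p,d=ctrl.camera('wrist');c=cloud(P,T,d);s=np.array([.2638,.0328,-.063])
h=(c[...,2]-c[...,0]*s[0]-c[...,1]*s[1]-s[2])*.9664
n=np.array([-.2638,-.0328,1]);n/=np.linalg.norm(n)
e1=np.array([np.cos(.1235),np.sin(.1235),0]);e1-=n*(e1@n);e1/=np.linalg.norm(e1);e2=np.cross(n,e1)
w=(d>0)&(abs(h-.036)<.004)&(p.min(2)>170)&(np.hypot(c[...,0]-.563,c[...,1]+.237)<.035)
q=np.c_[c[w]@e1,c[w]@e2]*1000
vx,vy=cv2.fitLine(q.astype(np.float32),2,0,.01,.01)[:2].ravel();print('pointer rad from upslope',w.sum(),np.arctan(vy/vx))
t,_=ctrl.camera('top');cv2.imwrite('pics/t15.png',t[:,:,::-1])
t,_=ctrl.camera('scene');cv2.imwrite('pics/s15.png',t[:,:,::-1])
E
python3 m.py
```

```text
18.95 [-3.4 -4.6  3.9] [-0.215  0.26   0.836] 0.015072686509047547 [ 0.001  0.001  0.001 -0.001 -0.001 -0.001]
pointer rad from upslope 180 -0.6766249
```

View pics/s15.png

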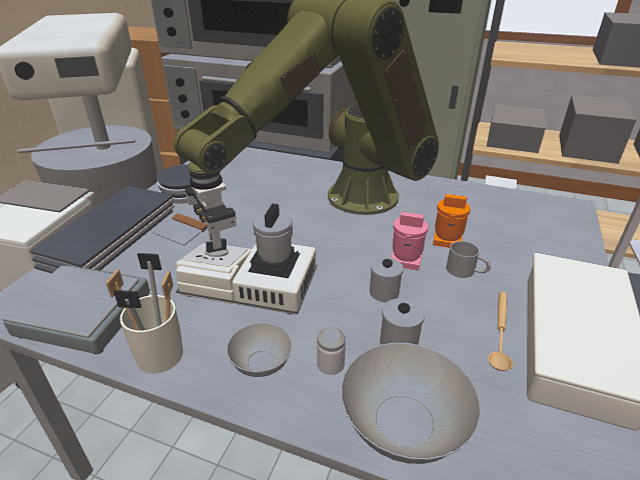

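View pics/t15.png

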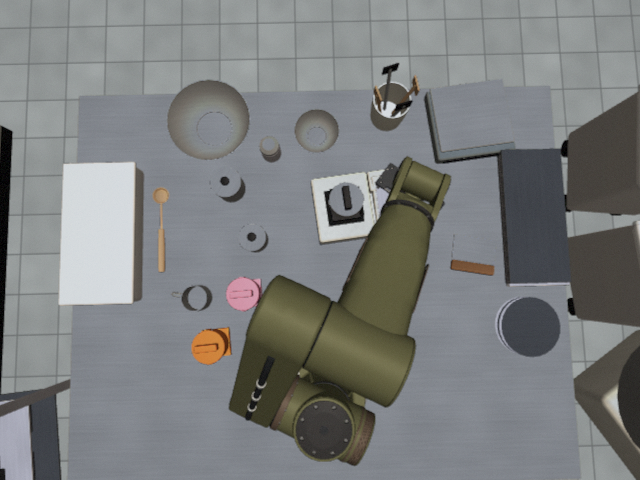

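Turning the tool further raised the moment, but the pointer did not move, so the dial is at its stop. Everything else stands where it was. Handing in.

```bash
python3 -c "
from station import ctrl
print(ctrl.hand_in())"
```

```text
the job is handed in; nothing more can be done
None
```

The jar is seated in the mill and the gripper is holding the dial at pulse. I handed the job in at about 19 s of the 51 s allowed.

- **Jar:** I lifted it by its grip bar and lowered it upright into the seat while the dial was still at off. It touched down within 0.2 mm of the expected height, and the highest contact force I read was about 8 N. After release, the bar top measured 239.6 mm (240 expected) and the lid 207.8 mm (208 expected), and the lid was level.
- **Dial:** I gripped its bar at 50 N and turned it clockwise past both clicks to the stop. The pointer measured −0.676 rad from up-slope (−0.66 expected). A further 0.03 rad of tool turn raised the twisting moment from 0.67 to 0.84 N m without moving the pointer.
- **Surroundings:** The last scene and top pictures show the other objects, including the orange and pink look-alikes, where they started.

One disagreement: the top and wrist cameras differed by about 2–5 mm. For the jar grasp I aimed between the two; for the seat and the dial I relied on the wrist camera, and the fit showed no problem from it.

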